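# Set the tool rest of a bench grinder

### The arm

A 6-joint arm with a two-finger parallel gripper is mounted at the origin on the work surface. World frame = base frame: x ahead of the robot, y to its left, z up, the work surface at z = 0. Lengths are in m, angles in rad, forces in N, time in s.
With the tool pointing down it reaches from about 0.35 to 0.975 m from the base axis. Payload 4.9 kg.
Tool frame: the origin (TCP) lies on the centre line of the jaws, within the pads' length; the fingertips stand 17 mm ahead of it and the grasp point (between the pads) lies 2 mm behind it (ctrl.tcp_to_tips is the x of the fingertips in the tool frame, in m); x points along the fingers, z is the direction in which the jaws open and shut, and the axes are right-handed (so a half turn about x gives the same grasp; the last joint's range is limited). The gripper opens to 85 mm and grips with 20 to 120 N. Pads are 22 mm wide; open, the fingers measure 114 mm over their backs; the gripper's body (76 mm by 85 mm) begins 54 mm behind the grasp point. The pads swing forward as they close: fully open they stand 13 mm farther back than shut.
Start: joints at [1.183, 0.053, 1.613, -0, 1.476, -0.119], TCP at [0.166, 0.603, 0.248] pointing down, gripper open.
Joint ranges: [-3.01, 3.01], [-1.01, 2.22], [0.06, 2.58], [-1.02, 4.17], [0.09, 2.62], [-3.14, 3.14]. Speed limits (rad/s): [2.57, 2.57, 3.14, 3.14, 3.14, 3.14].

### API

Orientations are given as a rotation vector (axis times angle).
In Python, from station import ctrl, cams, finder gives the robot as it stands.
- The arm moves only by the tool step_arm, never from a script. Its argument "moves" is a list of rows, each a list of 3 entries, a list of its own where there are three numbers: the shift along the tool's x, y, z in cm, then the turn, a rotation vector about the tool's x, y, z in degrees, then the opening, from 0 (shut) to 1 (fully open). A call has exactly 10 rows; each row is the pose to reach, as a shift and turn from the pose measured when the call began, along the tool's axes at that moment; what a row does not reach only later rows make up. A row lasts 1/12 s, in which the tool goes at most 41.7 mm and 7.16 degrees, less where a joint would pass 70% of its speed; a pose out of reach is approached as far as the arm can. A call with a gripper value outside its range is refused whole. The fingers move at their own pace and stop on an object; "grip_force" is the grip in N (left out, the last holds). Time passes only in rows, so rows that repeat a pose let the fingers close, or fill a call up. It gives the time, the measured TCP pose, the force and the opening at its end, in the units of the state.
- ctrl.get_obs(): the state, without advancing time (a new reading comes with each control period).
- cams.get_image(name): name is "scene" or "top"; returns a dict with "pixels" (420x560x3 uint8, blue, green, red), "fx", "fy", "cx", "cy" (pixels), "position" and "attitude" of the camera in the world. Camera axes: x right, y up, looking along -z (the intrinsics and any distortion apply to the point x, -y, -z); pixel columns grow to the right and rows downward; lengths in m; the calibration is good to about 2 mm. A picture is of the moment at which its call begins. There is no depth.
- ctrl.finish_job(): hands the job in, once; it reports no verdict.
Trained networks look in the newest picture that a camera, given by its name, has taken for a name from the list of things; names that differ only in an ending like _2 or _b are one class to them, and where a whole thing is asked for, a point or a joint stands for the part that bears it (a point fixed in the world has none). Each returns a list of dicts, best first, with "conf" (0 to 1); they miss things now and then, are a little off and sometimes report something else, mostly with a low value. They report only what shows in the picture. A call takes as long as a camera call.
- finder.find_in(camera, name): "at" ([column, row] in pixels, amid what is visible of it).
- finder.regions_of(camera, name): "region" (420x560 bool, what is visible of it) and "at" ([column, row] in pixels, amid what is visible of it).
- finder.tip_of(camera, name): "at" ([column, row] in pixels: a listed point, or the origin of a listed thing).
The state is a dict: "t": time; "q": joint angles; "dq": joint speeds; "effort": joint torques, N m; "tool_pos": TCP position; "tool_rot": TCP orientation; "contact_force": force on the tool from outside, world axes, zero at the start; "wrist_torque": the same for the moment, N m; "opening": finger opening in m.
Only numpy, scipy, OpenCV 4.12 (cv2) and the standard library are available. Lean on these libraries where they do the work, as an engineer would, in place of code of your own. Each camera call takes 0.05 s, during which the arm holds its last target. There are 200 camera calls.

### The job

Set the grinder's sliding tool rest to its worn stone: push the rest in by its knob until you feel it come up against the stone (gently, never jam it against the stone), then back it off to leave a gap of about 2 mm (it must not be more than 3 mm). Then lock the slide by pressing the cam lever fully down, and let go, leaving the other things on the bench where they are.

Things in the scene. Friction and masses are not known exactly. Their poses are not given: they have to be found in the camera images.
- grinder: Yellow bench grinder bolted down, 350 mm long, 220 mm high. Origin: centre of its foot; y is the shaft, 125 mm up; -x is the working side. A grey stone, 20 mm wide, in an open-fronted guard at y = +150 mm (wire wheel at -150). The stone is worn: its front face lies 67 to 77 mm before the shaft's axis, just where is not known. A touch of a few N does no harm; over 20 N chips it
- rest_base: Grey base of the tool rest, 190 x 100 mm, bolted to the bench in front of the stone. Origin: on the bench under its centre; +x is the direction in which the rest slides towards the stone, z up. It does not move
- rest: The sliding tool rest, 0.8 kg: a steel bar (40 mm wide, top at 26 mm), a post and an aluminium platform (76 mm wide, 60 deep, its plate from 118 to 128 mm above the bench, front edge towards the stone). It slides 55 mm along rest_base's x, with a steady drag of about 3 N while moving, and stays where left. Its axes are those of rest_base; its origin is rest_base's origin shifted by the slide
- rest_edge (a point): Middle of the platform's front edge (the edge that meets the stone), at axle height, 125 mm above the bench; axes as rest, +x towards the stone
- rest_knob (a point): Centre of the metal knob on the rear end of the slide bar, 28 mm in diameter, from 38 to 70 mm above the bench, this point at 54 mm; nothing taller than 30 mm stands within 50 mm to its sides. Axes as rest
- lever_hinge (a point): Pivot of the cam lever on the rest's base, 43 mm above the bench; axes as rest_base. The lever turns about this x axis and points out to the +y side
- lever_tip (a point): Centre of the 20 mm black ball at the lever's end, 98 mm from the pivot. The lever's arm is a 14 mm wide, 9 mm thick steel bar
- lever (a joint): Angle of the cam lever, rad: 0 = open, the lever sticking up 50 degrees from level; 0.87 = level, fully down, the slide locked. It takes some 3 to 10 N, pressed down half-way along the arm, to push it level and it stays where it is left
- spanner: Loose 150 mm spanner beside the rest, to be left alone
- oil_bottle: Loose oil bottle, 40 mm in diameter, 105 mm tall, beside the rest, to be left alone
- screwdriver: Loose 200 mm screwdriver on the blue mat, to be left alone
- spray_can: Loose spray can, 58 mm in diameter, 190 mm tall, beyond the grinder, to be left alone
- jar: Loose jar, 72 mm in diameter, 85 mm tall, to be left alone
- tape_roll: Loose roll of tape, 90 mm across, to be left alone
- marker: Loose 130 mm marker pen on the blue mat, to be left alone

How it is judged:
By the outcome, as a careful person would: the job done as asked, in the order asked, and still so for the second after the job is handed in, with the robot touching nothing.
It also fails if it takes over 61 s, if anything falls off the work surface, if the arm or the gripper's body presses on something with over 40 N, if the wrist force passes 120 N, or if a joint passes its speed limit or range.

## Working session

There is one attempt and no reset: what is moved stays moved. The work goes in short steps, Python scripts to look and compute and a tool call to move; the robot and the scene stay as the last step left them, time stands still between calls to the robot, and variables do not carry over. Pictures are saved under pics/ and viewed, on a budget of 10 in all, crops included, one or two more only if the job needs it, and the job is handed in when it is done.

Besides the shell and the picture viewer there is one more tool, called as name(argument=value, ...), one argument or row to a line, values as JSON. step_arm: Moves the arm, as the interface text tells. Its arguments: {"type":"object","properties":{"moves":{"type":"array"},"grip_force":{"type":"number"}},"required":["moves"]}

```bash
ls; mkdir -p pics; cat > h.py <<'E'
import numpy as np, cv2
from station import ctrl,cams,finder
from scipy.spatial.transform import Rotation as R
def img(n): return cams.get_image(n)
def rot(a):
    a=np.array(a,float)
    return R.from_rotvec(a).as_matrix() if a.shape==(3,) else (a if a.shape==(3,3) else R.from_quat(a).as_matrix())
def ray(im,px):
    d=im.get("distortion")
    x=(px[0]-im["cx"])/im["fx"]; y=(px[1]-im["cy"])/im["fy"]
    return np.array(im["position"]),rot(im["attitude"])@np.array([x,-y,-1.])
def atz(im,px,z):
    p,d=ray(im,px); return p+d*(z-p[2])/d[2]
def proj(im,P):
    c=rot(im["attitude"]).T@(np.array(P)-im["position"])
    return np.array([im["cx"]+im["fx"]*c[0]/-c[2], im["cy"]-im["fy"]*c[1]/-c[2]])
def tri(a,pa,b,pb):
    p,d=ray(a,pa);q,e=ray(b,pb)
    s=np.linalg.lstsq(np.c_[d,-e],q-p,rcond=None)[0]
    A=p+d*s[0];B=q+e*s[1]; return (A+B)/2,np.linalg.norm(A-B)
E
python3 - <<'E'
from h import *
S={n:img(n) for n in("scene","top")}
for n in S:
    cv2.imwrite(f"pics/{n}0.png",S[n]["pixels"]); print({k:v for k,v in S[n].items() if k!="pixels"})
pts={}
for t in["rest_edge","rest_knob","lever_hinge","lever_tip","rest_base","grinder","rest","oil_bottle","spanner"]:
    for n in S:
        r=finder.tip_of(n,t); pts[t,n]=r[0]["at"] if r else None
        print(t,n,[(np.round(x["at"],1).tolist(),round(x["conf"],2)) for x in r[:2]])
    if pts[t,"scene"] is not None and pts[t,"top"] is not None: 
        p,e=tri(S["scene"],pts[t,"scene"],S["top"],pts[t,"top"]); print("   ",p.round(4),e.round(4))
print(ctrl.get_obs(), ctrl.tcp_to_tips)
E
```

```text
pics
{'fx': 394.61111075417256, 'fy': 394.61111075417256, 'cx': 279.327763079442, 'cy': 210.6310128546554, 'position': array([1.06897942, 0.00222289, 1.03242035]), 'attitude': array([0.41212983, 0.37129496, 1.42345685])}
{'fx': 419.5308757955397, 'fy': 419.5308757955397, 'cx': 280.2039364742174, 'cy': 209.5590000006602, 'position': array([0.36255009, 0.06403238, 1.10844233]), 'attitude': array([ 0.1436856 , -0.14774759, -1.55555155])}
rest_edge scene [([308.6, 209.7], 0.82)]
rest_edge top [([251.0, 197.5], 0.72)]
    [0.5753 0.1329 0.1291] 0.001
rest_knob scene [([224.9, 232.7], 0.82)]
rest_knob top [([339.9, 205.4], 0.72)]
    [ 0.5752 -0.0942  0.0442] 0.0042
lever_hinge scene [([264.7, 228.3], 0.88), ([305.7, 207.9], 0.72)]
lever_hinge top [([302.4, 205.5], 0.95)]
    [0.5741 0.01   0.0457] 0.0099
lever_tip scene [([257.8, 192.7], 0.46)]
lever_tip top [([301.7, 232.0], 0.63)]
    [0.496  0.0079 0.1095] 0.0047
rest_base scene [([273.5, 235.2], 0.73), ([230.5, 279.4], 0.59)]
rest_base top [([291.7, 207.6], 0.75)]
    [0.5768 0.035  0.0008] 0.0074
grinder scene []
grinder top [([290.7
[... 286 characters left out ...]
9, 273.3], 0.24)]
    [ 0.6914 -0.1008 -0.0033] 0.0058
{'t': 1.0, 'q': array([ 1.18301941e+00,  5.27132737e-02,  1.61286811e+00, -1.39160571e-05,
        1.47602493e+00, -1.19004974e-01]), 'dq': array([ 0.00185388, -0.00181055, -0.00054901, -0.00089223, -0.00075749,
       -0.00051019]), 'effort': array([-8.81833130e-04, -3.93675506e+01, -3.70478868e+01, -2.08596007e-04,
        3.51049030e-04, -9.16491416e-06]), 'tool_pos': array([0.16596874, 0.60254793, 0.24831441]), 'tool_rot': array([-1.0089746 ,  1.32443796,  1.00894318]), 'contact_force': array([-0.75343998,  0.26490277, -0.323681  ]), 'wrist_torque': array([-0.00779426,  0.00922687, -0.0067243 ]), 'opening': 0.08562729666491085} 0.017
```

```bash
python3 - <<'E'
import cv2,numpy as np
a=cv2.imread("pics/scene0.png");b=cv2.imread("pics/top0.png")
cv2.imwrite("pics/both.png",np.vstack([cv2.resize(a[110:330,120:520],(600,330)),cv2.resize(b[100:300,150:450],(450,300)).copy() if 0 else cv2.copyMakeBorder(cv2.resize(b[90:270,180:460],(420,270)),0,0,0,180,cv2.BORDER_CONSTANT)]))
E
```

```text
(no output)
```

View pics/both.png

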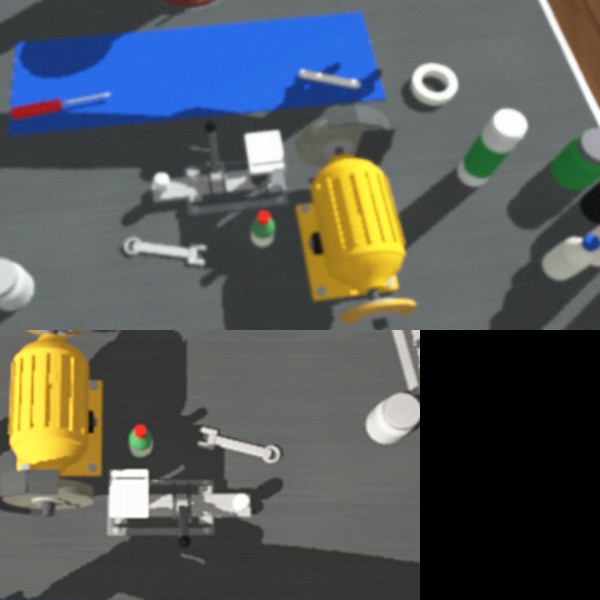

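View pics/top0.png

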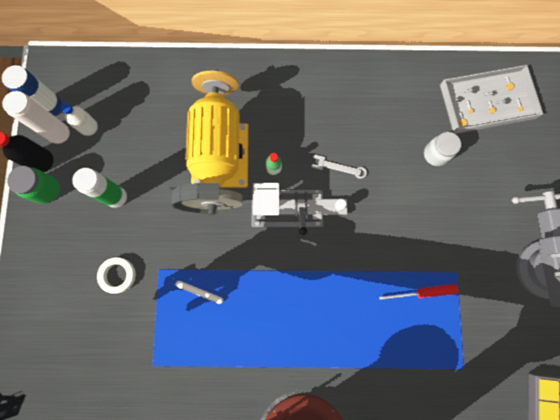

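The pictures show the rest at mid-scene. In the top view the knob is at (340,205), the lever ball at (303,231) and the platform at (266,198), with the stone and guard left of it at about (205,195). The spanner (340,167) and oil bottle (274,163) lie on the far side. The slide axis is roughly world +y and the lever points towards the robot.

```bash
cat >> h.py <<'E'
def plan(P,z=(1,0,0),x=(0,0,-1)):
    "shift (cm) and turn (deg) in current tool axes to reach TCP P with tool x, z axes"
    o=ctrl.get_obs(); T=rot(o["tool_rot"]); z=np.array(z,float); x=np.array(x,float)
    z=z-x*(z@x); z/=np.linalg.norm(z)
    G=np.c_[x,np.cross(z,x),z]
    return (T.T@(np.array(P)-o["tool_pos"])*100).round(2), np.degrees(R.from_matrix(T.T@G).as_rotvec()).round(2)
E
python3 - <<'E'
from h import *
S={n:img(n) for n in("scene","top")}
for t,z in[("rest_edge",.125),("rest_knob",.054),("lever_hinge",.043),("lever_tip",.118),("rest_base",0),("oil_bottle",.05),("grinder",0.1)]:
    for n in S:
        r=finder.tip_of(n,t) if t not in("oil_bottle",) else finder.find_in(n,t)
        if r: print(t,n,atz(S[n],r[0]["at"],z).round(4))
T=rot(ctrl.get_obs()["tool_rot"]);print(T.round(3))
for s in(1,-1):
  for P in([.38,.2,.26],[.5,-.1,.2],[.575,-.094,.16]): print(s,P,*plan(P,(s,0,0)))
# stone silhouette
for n in S:
  for y in(.19,.2,.21,.22,.23): print(n,y,proj(S[n],[.575,y,.125]).round(1))
E
```

```text
rest_edge scene [0.5764 0.134  0.125 ]
rest_edge top [0.5772 0.1263 0.125 ]
rest_knob scene [ 0.5699 -0.0902  0.054 ]
rest_knob top [ 0.5759 -0.0927  0.054 ]
lever_hinge scene [0.5742 0.0149 0.043 ]
lever_hinge top [5.713e-01 5.000e-04 4.300e-02]
lever_tip scene [0.5011 0.0119 0.118 ]
lever_tip top [0.5001 0.0074 0.118 ]
rest_base scene [0.5841 0.0376 0.    ]
rest_base top [0.5709 0.0364 0.    ]
oil_bottle scene [0.579  0.0748 0.05  ]
oil_bottle top [0.687  0.0754 0.05  ]
grinder scene [0.7545 0.2095 0.1   ]
grinder top [0.5802 0.1241 0.1   ]
[[ 0.    -0.964  0.266]
 [-0.     0.266  0.964]
 [-1.    -0.    -0.   ]]
1 [0.38, 0.2, 0.26] [ -1.17 -31.32 -33.12] [74.6 -0.   0. ]
1 [0.5, -0.1, 0.2] [  4.83 -50.86 -58.86] [74.6 -0.   0. ]
1 [0.575, -0.094, 0.16] [  8.83 -57.93 -56.29] [74.6 -0.   0. ]
-1 [0.38, 0.2, 0.26] [ -1.17 -31.32 -33.12] [-105.4   -0.    -0. ]
-1 [0.5, -0.1, 0.2] [  4.83 -50.86 -58.86] [-105.4   -0.    -0. ]
-1 [0.575, -0.094, 0.16] [  8.83 -57.93 -56.29] [-105.4   -0.    -0. ]
scene 0.19 [329.7 208.2]
scene 0.2 [333.4 207.9]
scene 0.21 [337.2 207.5]
scene 0.22 [340.9 207.1]
scene 0.23 [344.6 206.7]
top 0.19 [227.1 197.7]
top 0.2 [222.9 197.7]
top 0.21 [218.7 197.6]
top 0.22 [214.6 197.6]
top 0.23 [210.4 197.5]
```

step_arm(
  moves=[
    [[-1, -4, -4], [7, 0, 0], 1],
    [[-1, -7, -7], [14, 0, 0], 1],
    [[-1, -10, -10], [21, 0, 0], 1],
    [[-1, -13, -13], [28, 0, 0], 1],
    [[-1, -16, -16], [35, 0, 0], 1],
    [[-1, -19, -19], [42, 0, 0], 1],
    [[-1, -22, -22], [49, 0, 0], 1],
    [[-1, -25, -25], [56, 0, 0], 1],
    [[-1, -28, -28], [63, 0, 0], 1],
    [[-1, -31, -33], [70, 0, 0], 1],
  ],
)

```text
t: 2.63
tool_pos: [0.3656, 0.2361, 0.2587]
tool_rot: [-0.058, 1.569, 0.059]
contact_force: [1.1, -0.9, -1.0]
opening: 0.0857
```

```bash
python3 - <<'E'
from h import *
print(ctrl.get_obs()["q"])
for P in([.5,-.1,.2],[.574,-.093,.13]): print(P,*plan(P))
E
```

```text
[ 4.02076655e-01 -4.36326306e-01  2.01954676e+00 -1.65326841e-04
  1.55695360e+00  3.27650364e-01]
[0.5, -0.1, 0.2] [  5.87 -34.51  10.89] [ 4.26  0.08 -0.02]
[0.574, -0.093, 0.13] [ 12.88 -34.37  18.32] [ 4.26  0.08 -0.02]
```

step_arm(
  moves=[
    [[0, -4, 1], [2, 0, 0], 1],
    [[0, -8, 2], [4, 0, 0], 1],
    [[1, -12, 3], [4.3, 0, 0], 1],
    [[1, -16, 4], [4.3, 0, 0], 1],
    [[2, -20, 6], [4.3, 0, 0], 1],
    [[3, -24, 8], [4.3, 0, 0], 1],
    [[4, -28, 11], [4.3, 0, 0], 1],
    [[6, -32, 14], [4.3, 0, 0], 1],
    [[8, -34.4, 17], [4.3, 0, 0], 1],
    [[10, -34.4, 18.3], [4.3, 0, 0], 1],
  ],
)

```text
t: 3.47
tool_pos: [0.5702, -0.0936, 0.167]
tool_rot: [0.001, 1.564, -0.004]
contact_force: [1.3, -0.1, 1.4]
opening: 0.0855
```

```bash
python3 - <<'E'
from h import *
S={n:img(n) for n in("scene","top")}
for t,z in[("rest_edge",.125),("rest_knob",.054)]:
    p=[]
    for n in S:
        r=finder.tip_of(n,t)
        if r: print(t,n,r[0]["conf"],atz(S[n],r[0]["at"],z).round(4))
o=ctrl.get_obs();print(o["tool_pos"],o["tool_rot"])
print(*plan([.574,-.093,.052]))
tp=o["tool_pos"]+np.array([0,0,-.017])
a=S["scene"]["pixels"].copy();b=S["top"]["pixels"].copy()
for im,n in((a,"scene"),(b,"top")): 
    q=proj(S[n],tp).astype(int); im[q[1],q[0]]=(255,0,255); print(n,q)
cv2.imwrite("pics/p2.png",np.hstack([cv2.resize(a[130:280,160:360],(400,300)),cv2.resize(b[110:260,220:420],(400,300))]))
E
```

```text
rest_edge scene 0.65 [0.5702 0.1272 0.125 ]
rest_edge top 0.95 [0.5752 0.1258 0.125 ]
rest_knob scene 0.72 [ 0.5768 -0.0891  0.054 ]
rest_knob top 0.95 [ 0.5778 -0.0956  0.054 ]
[ 0.56755256 -0.08966793  0.16646259] [ 1.99207465e-05  1.56736192e+00 -1.35383515e-04]
[11.45 -0.33  0.61] [-0.01  0.2   0.  ]
scene [222 211]
top [345 199]
```

View pics/p2.png

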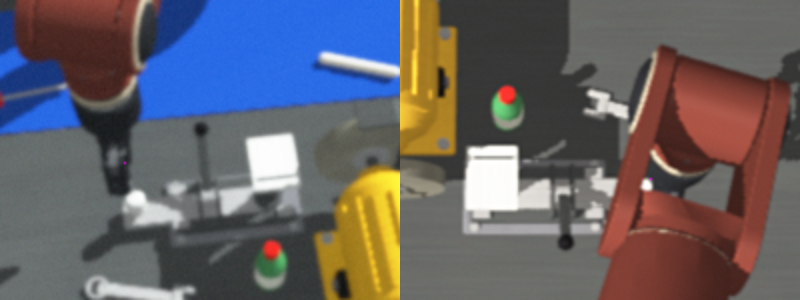

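The knob shows under the open gripper, at about (227,231) in the scene image. It agrees with the finder, so I'll descend and grip lightly.

step_arm(
  moves=[
    [[2, -0.2, 0.7], [0, 0, 0], 1],
    [[4, -0.2, 0.7], [0, 0, 0], 1],
    [[6, -0.2, 0.7], [0, 0, 0], 1],
    [[8, -0.2, 0.7], [0, 0, 0], 1],
    [[10, -0.2, 0.7], [0, 0, 0], 1],
    [[11.2, -0.2, 0.7], [0, 0, 0], 1],
    [[11.2, -0.2, 0.7], [0, 0, 0], 1],
    [[11.2, -0.2, 0.7], [0, 0, 0], 0.6],
    [[11.2, -0.2, 0.7], [0, 0, 0], 0.45],
    [[11.2, -0.2, 0.7], [0, 0, 0], 0.4],
  ],
  grip_force=20,
)

```text
t: 4.6
tool_pos: [0.5763, -0.0919, 0.0568]
tool_rot: [-0.001, 1.564, -0.001]
contact_force: [0.6, 0.1, 0.3]
opening: 0.0518
```

step_arm(
  moves=[
    [[0, 0, 0], [0, 0, 0], 0.3],
    [[0, 0, 0], [0, 0, 0], 0.2],
    [[0, 0, 0], [0, 0, 0], 0.1],
    [[0, 0, 0], [0, 0, 0], 0],
    [[0, 0, 0], [0, 0, 0], 0],
    [[0, 0, 0], [0, 0, 0], 0],
    [[0, 0, 0], [0, 0, 0], 0],
    [[0, 0, 0], [0, 0, 0], 0],
    [[0, 0, 0], [0, 0, 0], 0],
    [[0, 0, 0], [0, 0, 0], 0],
  ],
  grip_force=20,
)

```text
t: 5.43
tool_pos: [0.5772, -0.0922, 0.0587]
tool_rot: [-0.001, 1.562, -0.001]
contact_force: [-2.3, -0.2, 5.2]
opening: 0.027
```

```bash
python3 - <<'E'
from h import *
S={n:img(n) for n in("scene","top")}
o=ctrl.get_obs();print(o["tool_pos"],o["tool_rot"],o["opening"],o["contact_force"])
for t in("rest_edge","rest_knob"):
  for n in S:
    r=finder.tip_of(n,t)
    if r: print(t,n,r[0]["conf"],atz(S[n],r[0]["at"],.125 if t=="rest_edge" else .054).round(4))
a=S["scene"]["pixels"];b=S["top"]["pixels"]
cv2.imwrite("pics/p3.png",np.hstack([cv2.resize(a[170:270,200:400],(800,400),interpolation=2)]))
cv2.imwrite("pics/p3.png",np.vstack([cv2.resize(a[180:255,200:400],(800,300)),cv2.resize(b[160:235,150:350],(800,300))]))
E
```

```text
[ 0.57717092 -0.09223172  0.05867989] [-1.51760030e-03  1.56219278e+00 -1.18510779e-03] 0.026929298670851167 [-1.17873894  0.33262731  6.18229107]
rest_edge scene 0.82 [0.5712 0.1313 0.125 ]
rest_edge top 0.85 [0.5718 0.1274 0.125 ]
rest_knob scene 0.74 [ 0.5739 -0.0926  0.054 ]
rest_knob top 0.27 [0.5899 0.4893 0.054 ]
```

View pics/p3.png

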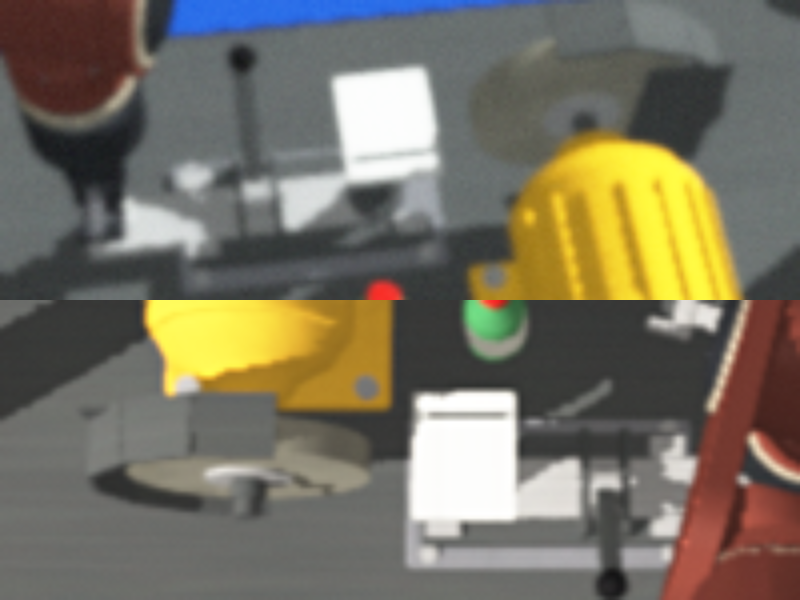

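Both views show the knob gripped. The platform edge and stone face are about 23–25 mm apart (columns 253 and 242 in the top view). I'll advance 14 mm, then creep.

step_arm(
  moves=[
    [[0, 0.2, 0], [0, 0, 0], 0],
    [[0, 0.4, 0], [0, 0, 0], 0],
    [[0, 0.6, 0], [0, 0, 0], 0],
    [[0, 0.8, 0], [0, 0, 0], 0],
    [[0, 1.0, 0], [0, 0, 0], 0],
    [[0, 1.2, 0], [0, 0, 0], 0],
    [[0, 1.4, 0], [0, 0, 0], 0],
    [[0, 1.4, 0], [0, 0, 0], 0],
    [[0, 1.4, 0], [0, 0, 0], 0],
    [[0, 1.4, 0], [0, 0, 0], 0],
  ],
)

```text
t: 6.57
tool_pos: [0.577, -0.0777, 0.0587]
tool_rot: [-0.001, 1.563, -0.0]
contact_force: [-3.4, -0.3, 3.0]
opening: 0.0268
```

```bash
python3 - <<'E'
from h import *
S={n:img(n) for n in("scene","top")}
o=ctrl.get_obs();print(o["tool_pos"],o["tool_rot"],o["opening"],o["contact_force"],o["wrist_torque"])
for n in S:
    r=finder.tip_of(n,"rest_edge")
    if r: print(n,r[0]["conf"],r[0]["at"],atz(S[n],r[0]["at"],.125).round(4))
a=S["scene"]["pixels"];b=S["top"]["pixels"]
cv2.imwrite("pics/p4.png",np.vstack([cv2.resize(a[180:240,280:380],(500,300)),cv2.resize(b[170:230,180:280],(500,300))]))
E
```

```text
[ 0.57699156 -0.07774304  0.05870092] [-5.93550140e-04  1.56278845e+00 -3.92236937e-04] 0.026744189346965944 [-4.07640305  0.69786611  4.18979058] [0.08023412 0.69521313 0.00130328]
scene 0.71 [262.2, 229.2] [0.6162 0.0073 0.125 ]
top 0.94 [248.5, 194.3] [0.5839 0.1389 0.125 ]
```

View pics/p4.png

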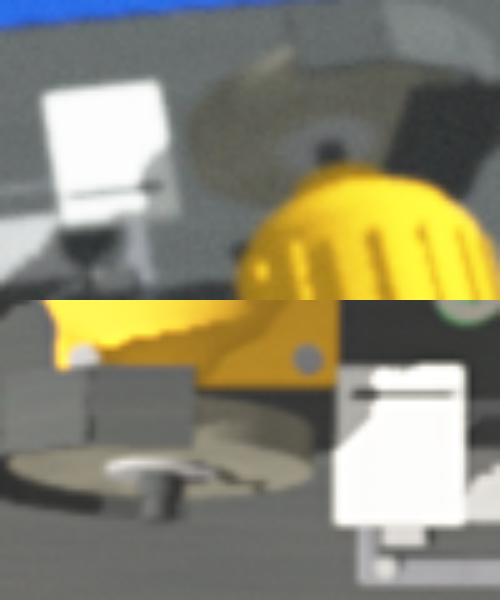

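Platform edge to stone is now about 7–8 mm (top view columns 246.6 and 243). I'll advance 3 mm more, then go 1 mm per call.

step_arm(
  moves=[
    [[0, 0.03, 0], [0, 0, 0], 0],
    [[0, 0.06, 0], [0, 0, 0], 0],
    [[0, 0.09, 0], [0, 0, 0], 0],
    [[0, 0.12, 0], [0, 0, 0], 0],
    [[0, 0.15, 0], [0, 0, 0], 0],
    [[0, 0.18, 0], [0, 0, 0], 0],
    [[0, 0.21, 0], [0, 0, 0], 0],
    [[0, 0.24, 0], [0, 0, 0], 0],
    [[0, 0.27, 0], [0, 0, 0], 0],
    [[0, 0.3, 0], [0, 0, 0], 0],
  ],
)

```text
t: 7.6
tool_pos: [0.577, -0.0747, 0.0587]
tool_rot: [-0.001, 1.563, -0.0]
contact_force: [-3.5, -2.6, 3.3]
opening: 0.0267
```

step_arm(
  moves=[
    [[0, 0.01, 0], [0, 0, 0], 0],
    [[0, 0.02, 0], [0, 0, 0], 0],
    [[0, 0.03, 0], [0, 0, 0], 0],
    [[0, 0.04, 0], [0, 0, 0], 0],
    [[0, 0.05, 0], [0, 0, 0], 0],
    [[0, 0.06, 0], [0, 0, 0], 0],
    [[0, 0.07, 0], [0, 0, 0], 0],
    [[0, 0.08, 0], [0, 0, 0], 0],
    [[0, 0.09, 0], [0, 0, 0], 0],
    [[0, 0.1, 0], [0, 0, 0], 0],
  ],
)

```text
t: 8.43
tool_pos: [0.5769, -0.0737, 0.0587]
tool_rot: [-0.001, 1.563, -0.0]
contact_force: [-4.6, -3.2, 3.3]
opening: 0.0265
```

Steady drag of about 3 N in −y, no contact yet. Continuing.

step_arm(
  moves=[
    [[0, 0.01, 0], [0, 0, 0], 0],
    [[0, 0.02, 0], [0, 0, 0], 0],
    [[0, 0.03, 0], [0, 0, 0], 0],
    [[0, 0.04, 0], [0, 0, 0], 0],
    [[0, 0.05, 0], [0, 0, 0], 0],
    [[0, 0.06, 0], [0, 0, 0], 0],
    [[0, 0.07, 0], [0, 0, 0], 0],
    [[0, 0.08, 0], [0, 0, 0], 0],
    [[0, 0.09, 0], [0, 0, 0], 0],
    [[0, 0.1, 0], [0, 0, 0], 0],
  ],
)

```text
t: 9.27
tool_pos: [0.5769, -0.0727, 0.0587]
tool_rot: [-0.001, 1.563, -0.0]
contact_force: [-4.3, -3.3, 3.1]
opening: 0.0269
```

step_arm(
  moves=[
    [[0, 0.01, 0], [0, 0, 0], 0],
    [[0, 0.02, 0], [0, 0, 0], 0],
    [[0, 0.03, 0], [0, 0, 0], 0],
    [[0, 0.04, 0], [0, 0, 0], 0],
    [[0, 0.05, 0], [0, 0, 0], 0],
    [[0, 0.06, 0], [0, 0, 0], 0],
    [[0, 0.07, 0], [0, 0, 0], 0],
    [[0, 0.08, 0], [0, 0, 0], 0],
    [[0, 0.09, 0], [0, 0, 0], 0],
    [[0, 0.1, 0], [0, 0, 0], 0],
  ],
)

```text
t: 10.1
tool_pos: [0.5769, -0.0717, 0.0587]
tool_rot: [-0.001, 1.563, -0.0]
contact_force: [-4.4, -3.0, 2.5]
opening: 0.0267
```

step_arm(
  moves=[
    [[0, 0.01, 0], [0, 0, 0], 0],
    [[0, 0.02, 0], [0, 0, 0], 0],
    [[0, 0.03, 0], [0, 0, 0], 0],
    [[0, 0.04, 0], [0, 0, 0], 0],
    [[0, 0.05, 0], [0, 0, 0], 0],
    [[0, 0.06, 0], [0, 0, 0], 0],
    [[0, 0.07, 0], [0, 0, 0], 0],
    [[0, 0.08, 0], [0, 0, 0], 0],
    [[0, 0.09, 0], [0, 0, 0], 0],
    [[0, 0.1, 0], [0, 0, 0], 0],
  ],
)

```text
t: 10.93
tool_pos: [0.5769, -0.0707, 0.0587]
tool_rot: [-0.001, 1.563, -0.0]
contact_force: [-4.1, -2.5, 3.0]
opening: 0.0269
```

step_arm(
  moves=[
    [[0, 0.01, 0], [0, 0, 0], 0],
    [[0, 0.02, 0], [0, 0, 0], 0],
    [[0, 0.03, 0], [0, 0, 0], 0],
    [[0, 0.04, 0], [0, 0, 0], 0],
    [[0, 0.05, 0], [0, 0, 0], 0],
    [[0, 0.06, 0], [0, 0, 0], 0],
    [[0, 0.07, 0], [0, 0, 0], 0],
    [[0, 0.08, 0], [0, 0, 0], 0],
    [[0, 0.09, 0], [0, 0, 0], 0],
    [[0, 0.1, 0], [0, 0, 0], 0],
  ],
)

```text
t: 11.77
tool_pos: [0.5769, -0.0697, 0.0587]
tool_rot: [-0.001, 1.563, -0.0]
contact_force: [-3.8, -3.4, 3.4]
opening: 0.0274
```

step_arm(
  moves=[
    [[0, 0.01, 0], [0, 0, 0], 0],
    [[0, 0.02, 0], [0, 0, 0], 0],
    [[0, 0.03, 0], [0, 0, 0], 0],
    [[0, 0.04, 0], [0, 0, 0], 0],
    [[0, 0.05, 0], [0, 0, 0], 0],
    [[0, 0.06, 0], [0, 0, 0], 0],
    [[0, 0.07, 0], [0, 0, 0], 0],
    [[0, 0.08, 0], [0, 0, 0], 0],
    [[0, 0.09, 0], [0, 0, 0], 0],
    [[0, 0.1, 0], [0, 0, 0], 0],
  ],
)

```text
t: 12.6
tool_pos: [0.5769, -0.0687, 0.0588]
tool_rot: [-0.001, 1.563, -0.0]
contact_force: [-4.3, -3.1, 2.7]
opening: 0.0272
```

step_arm(
  moves=[
    [[0, 0.01, 0], [0, 0, 0], 0],
    [[0, 0.02, 0], [0, 0, 0], 0],
    [[0, 0.03, 0], [0, 0, 0], 0],
    [[0, 0.04, 0], [0, 0, 0], 0],
    [[0, 0.05, 0], [0, 0, 0], 0],
    [[0, 0.06, 0], [0, 0, 0], 0],
    [[0, 0.07, 0], [0, 0, 0], 0],
    [[0, 0.08, 0], [0, 0, 0], 0],
    [[0, 0.09, 0], [0, 0, 0], 0],
    [[0, 0.1, 0], [0, 0, 0], 0],
  ],
)

```text
t: 13.43
tool_pos: [0.5769, -0.0676, 0.0587]
tool_rot: [-0.001, 1.563, -0.0]
contact_force: [-4.6, -2.7, 2.9]
opening: 0.0269
```

step_arm(
  moves=[
    [[0, 0.01, 0], [0, 0, 0], 0],
    [[0, 0.02, 0], [0, 0, 0], 0],
    [[0, 0.03, 0], [0, 0, 0], 0],
    [[0, 0.04, 0], [0, 0, 0], 0],
    [[0, 0.05, 0], [0, 0, 0], 0],
    [[0, 0.06, 0], [0, 0, 0], 0],
    [[0, 0.07, 0], [0, 0, 0], 0],
    [[0, 0.08, 0], [0, 0, 0], 0],
    [[0, 0.09, 0], [0, 0, 0], 0],
    [[0, 0.1, 0], [0, 0, 0], 0],
  ],
)

```text
t: 14.27
tool_pos: [0.5769, -0.0666, 0.0587]
tool_rot: [-0.001, 1.563, -0.0]
contact_force: [-4.3, -4.4, 3.2]
opening: 0.0268
```

step_arm(
  moves=[
    [[0, 0.01, 0], [0, 0, 0], 0],
    [[0, 0.01, 0], [0, 0, 0], 0],
    [[0, 0.02, 0], [0, 0, 0], 0],
    [[0, 0.02, 0], [0, 0, 0], 0],
    [[0, 0.03, 0], [0, 0, 0], 0],
    [[0, 0.03, 0], [0, 0, 0], 0],
    [[0, 0.04, 0], [0, 0, 0], 0],
    [[0, 0.04, 0], [0, 0, 0], 0],
    [[0, 0.05, 0], [0, 0, 0], 0],
    [[0, 0.05, 0], [0, 0, 0], 0],
  ],
)

```text
t: 15.1
tool_pos: [0.5769, -0.0661, 0.0587]
tool_rot: [-0.001, 1.563, -0.0]
contact_force: [-3.2, -3.7, 3.5]
opening: 0.0269
```

step_arm(
  moves=[
    [[0, 0.01, 0], [0, 0, 0], 0],
    [[0, 0.01, 0], [0, 0, 0], 0],
    [[0, 0.02, 0], [0, 0, 0], 0],
    [[0, 0.02, 0], [0, 0, 0], 0],
    [[0, 0.03, 0], [0, 0, 0], 0],
    [[0, 0.03, 0], [0, 0, 0], 0],
    [[0, 0.04, 0], [0, 0, 0], 0],
    [[0, 0.04, 0], [0, 0, 0], 0],
    [[0, 0.05, 0], [0, 0, 0], 0],
    [[0, 0.06, 0], [0, 0, 0], 0],
  ],
)

```text
t: 15.93
tool_pos: [0.5769, -0.066, 0.0587]
tool_rot: [-0.002, 1.563, -0.001]
contact_force: [-4.8, -4.2, 2.1]
opening: 0.0269
```

```bash
python3 - <<'E'
from h import *
S={n:img(n) for n in("scene","top")}
o=ctrl.get_obs();print(o["tool_pos"],o["contact_force"],o["wrist_torque"])
a=S["scene"]["pixels"];b=S["top"]["pixels"]
cv2.imwrite("pics/p5.png",np.vstack([cv2.resize(a[180:240,280:380],(500,300)),cv2.resize(b[170:230,180:280],(500,300))]))
E
```

```text
[ 0.57685498 -0.06599206  0.0587167 ] [-4.47314067 -4.40611088  3.10284803] [-0.74148979  0.70201897 -0.01600252]
```

View pics/p5.png

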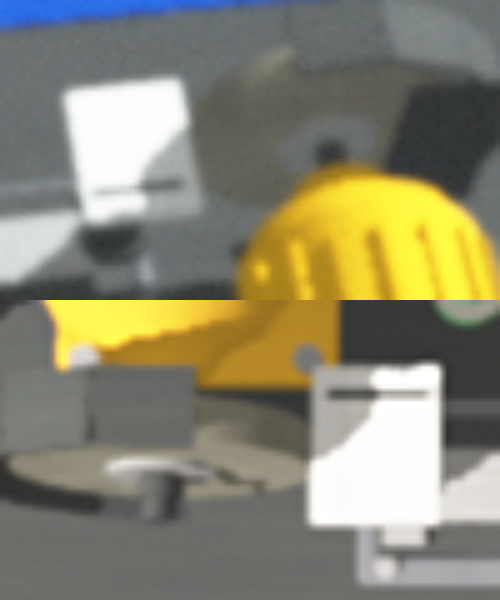

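Platform and stone appear to meet in both views (top column 242), and the last 0.6 mm command moved the tool only 0.1 mm. One small confirming push next.

step_arm(
  moves=[
    [[0, 0.01, 0], [0, 0, 0], 0],
    [[0, 0.02, 0], [0, 0, 0], 0],
    [[0, 0.03, 0], [0, 0, 0], 0],
    [[0, 0.04, 0], [0, 0, 0], 0],
    [[0, 0.05, 0], [0, 0, 0], 0],
    [[0, 0.06, 0], [0, 0, 0], 0],
    [[0, 0.07, 0], [0, 0, 0], 0],
    [[0, 0.08, 0], [0, 0, 0], 0],
    [[0, 0.09, 0], [0, 0, 0], 0],
    [[0, 0.1, 0], [0, 0, 0], 0],
  ],
)

```text
t: 16.87
tool_pos: [0.5769, -0.0659, 0.0587]
tool_rot: [-0.003, 1.563, -0.003]
contact_force: [-4.7, -6.2, 1.0]
opening: 0.0269
```

Contact is confirmed: the tool stopped at y = −0.0659 and the force rose to 6 N. Backing off about 2.1 mm.

step_arm(
  moves=[
    [[0, -0.03, 0], [0, 0, 0], 0],
    [[0, -0.06, 0], [0, 0, 0], 0],
    [[0, -0.09, 0], [0, 0, 0], 0],
    [[0, -0.12, 0], [0, 0, 0], 0],
    [[0, -0.15, 0], [0, 0, 0], 0],
    [[0, -0.18, 0], [0, 0, 0], 0],
    [[0, -0.21, 0], [0, 0, 0], 0],
    [[0, -0.21, 0], [0, 0, 0], 0],
    [[0, -0.21, 0], [0, 0, 0], 0],
    [[0, -0.21, 0], [0, 0, 0], 0],
  ],
)

```text
t: 17.7
tool_pos: [0.5769, -0.0679, 0.0587]
tool_rot: [-0.003, 1.563, -0.002]
contact_force: [-2.8, 3.3, 3.9]
opening: 0.0272
```

```bash
python3 - <<'E'
from h import *
S={n:img(n) for n in("scene","top")}
o=ctrl.get_obs();print(o["tool_pos"],o["tool_rot"],o["contact_force"],o["wrist_torque"])
a=S["scene"]["pixels"];b=S["top"]["pixels"]
cv2.imwrite("pics/p6.png",np.vstack([cv2.resize(a[180:240,280:380],(500,300)),cv2.resize(b[170:230,180:280],(500,300))]))
E
```

```text
[ 0.57688417 -0.06799166  0.05873104] [-0.00297744  1.56307559 -0.00244929] [-3.27075812  3.43687844  4.21364491] [ 0.45552441  0.63958726 -0.00088178]
```

View pics/p6.png

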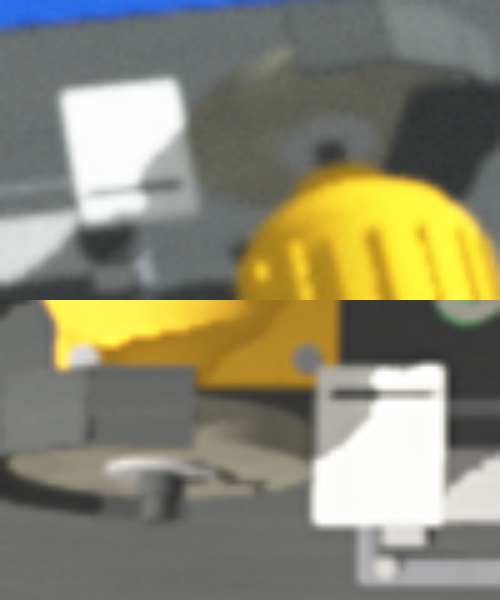

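The platform moved back about 4/5 px (roughly 2 mm) in the top view, matching the 2.1 mm tool motion. Releasing and rising.

step_arm(
  moves=[
    [[0, 0, 0], [0, 0, 0], 0.35],
    [[0, 0, 0], [0, 0, 0], 0.5],
    [[0, 0, 0], [0, 0, 0], 0.7],
    [[0, 0, 0], [0, 0, 0], 0.9],
    [[0, 0, 0], [0, 0, 0], 0.9],
    [[0, 0, 0], [0, 0, 0], 0.9],
    [[-2, 0, 0], [0, 0, 0], 0.9],
    [[-5, 0, 0], [0, 0, 0], 0.9],
    [[-9, 0, 0], [0, 0, 0], 0.9],
    [[-12, 0, 0], [0, 0, 0], 0.9],
  ],
)

```text
t: 18.63
tool_pos: [0.5763, -0.0677, 0.1811]
tool_rot: [-0.003, 1.562, -0.003]
contact_force: [0.8, 0.2, 0.8]
opening: 0.0772
```

```bash
python3 - <<'E'
from h import *
S={n:img(n) for n in("scene","top")}
o=ctrl.get_obs();print(o["tool_pos"],o["contact_force"],o["opening"])
L={"lever_hinge":.043,"lever_tip":.118}
for t in L:
  c={}
  for n in S:
    r=finder.tip_of(n,t)
    if r: c[n]=r[0]["at"];print(t,n,r[0]["conf"],np.round(c[n],1),atz(S[n],r[0]["at"],L[t]).round(4))
  if len(c)==2: print(tri(S["scene"],c["scene"],S["top"],c["top"]))
for P in([.522,.009,.16],): print(plan(P,(1,0,0)),plan(P,(0,1,0)))
print(o["q"])
E
```

```text
[ 0.57991536 -0.06854759  0.18653779] [0.75677887 0.3089402  0.2886864 ] 0.07691303644485888
lever_hinge scene 0.56 [263.9 227.6] [0.5708 0.0129 0.043 ]
lever_hinge top 0.59 [303.1 203.4] [0.5798 0.0031 0.043 ]
(array([0.57731907, 0.00834644, 0.05686587]), np.float64(0.008931647099112984))
lever_tip scene 0.78 [257.8 195. ] [0.5083 0.005  0.118 ]
(array([ 1.66,  7.64, -5.32]), array([0.02, 0.31, 0.17])) (array([ 1.66,  7.64, -5.32]), array([-89.98,   0.11,   0.37]))
[-2.44332733e-01 -1.16895850e-02  1.78323643e+00 -1.65974275e-03
  1.34837043e+00 -2.44438733e-01]
```

step_arm(
  moves=[
    [[0, 1, -0.5], [0, 0, 0], 0.6],
    [[0, 2, -1], [0, 0, 0], 0.3],
    [[0, 4, -2.5], [0, 0, 0], 0],
    [[0, 6, -4], [0, 0, 0], 0],
    [[0, 7.6, -4.9], [0, 0, 0], 0],
    [[0.5, 7.6, -4.9], [0, 0, 0], 0],
    [[1, 7.6, -4.9], [0, 0, 0], 0],
    [[1.5, 7.6, -4.9], [0, 0, 0], 0],
    [[1.5, 7.6, -4.9], [0, 0, 0], 0],
    [[1.5, 7.6, -4.9], [0, 0, 0], 0],
  ],
)

```text
t: 19.77
tool_pos: [0.5259, 0.0081, 0.1606]
tool_rot: [-0.002, 1.567, -0.003]
contact_force: [0.2, 0.4, -0.6]
opening: -0.0
```

```bash
python3 - <<'E'
from h import *
S={n:img(n) for n in("scene","top")}
o=ctrl.get_obs();print(o["tool_pos"],o["tool_rot"],o["contact_force"],o["opening"])
a=S["scene"]["pixels"];b=S["top"]["pixels"]
cv2.imwrite("pics/p7.png",np.vstack([cv2.resize(a[160:245,220:340],(600,425))]))
E
```

```text
[0.52643663 0.00802436 0.16154778] [-0.00184684  1.56566369 -0.0027443 ] [ 0.51024608 -0.58751035  0.28198566] -6.806857031094232e-05
```

View pics/p7.png

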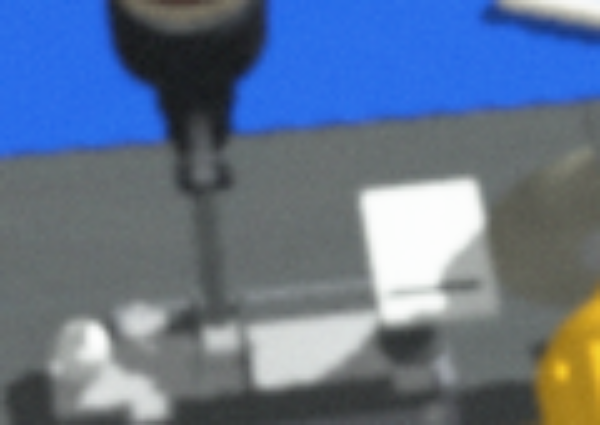

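The shut fingertips (205,175) stand right above the lever's line. Pressing down now, first down to about 2 cm above level.

step_arm(
  moves=[
    [[0.8, 0, 0.4], [0, 0, 0], 0],
    [[1.6, 0, 0.4], [0, 0, 0], 0],
    [[2.4, 0, 0.4], [0, 0, 0], 0],
    [[3.2, 0, 0.4], [0, 0, 0], 0],
    [[4, 0, 0.4], [0, 0, 0], 0],
    [[4.8, 0, 0.4], [0, 0, 0], 0],
    [[5.6, 0, 0.4], [0, 0, 0], 0],
    [[6.4, 0, 0.4], [0, 0, 0], 0],
    [[7.2, 0, 0.4], [0, 0, 0], 0],
    [[7.6, 0, 0.4], [0, 0, 0], 0],
  ],
)

```text
t: 20.7
tool_pos: [0.5304, 0.0078, 0.0845]
tool_rot: [-0.002, 1.567, -0.003]
contact_force: [-1.3, 0.2, 3.4]
opening: 0.0001
```

step_arm(
  moves=[
    [[0.3, 0, 0], [0, 0, 0], 0],
    [[0.6, 0, 0], [0, 0, 0], 0],
    [[0.9, 0, 0], [0, 0, 0], 0],
    [[1.2, 0, 0], [0, 0, 0], 0],
    [[1.4, 0, 0], [0, 0, 0], 0],
    [[1.6, 0, 0], [0, 0, 0], 0],
    [[1.8, 0, 0], [0, 0, 0], 0],
    [[1.9, 0, 0], [0, 0, 0], 0],
    [[1.9, 0, 0], [0, 0, 0], 0],
    [[1.9, 0, 0], [0, 0, 0], 0],
  ],
)

```text
t: 21.53
tool_pos: [0.5303, 0.0078, 0.0656]
tool_rot: [-0.002, 1.567, -0.003]
contact_force: [-2.0, -0.5, 4.0]
opening: -0.0001
```

step_arm(
  moves=[
    [[0.05, 0, 0], [0, 0, 0], 0],
    [[0.1, 0, 0], [0, 0, 0], 0],
    [[0.15, 0, 0], [0, 0, 0], 0],
    [[0.2, 0, 0], [0, 0, 0], 0],
    [[0.2, 0, 0], [0, 0, 0], 0],
    [[0.25, 0, 0], [0, 0, 0], 0],
    [[0.25, 0, 0], [0, 0, 0], 0],
    [[0.3, 0, 0], [0, 0, 0], 0],
    [[0.3, 0, 0], [0, 0, 0], 0],
    [[0.3, 0, 0], [0, 0, 0], 0],
  ],
)

```text
t: 22.37
tool_pos: [0.5304, 0.0078, 0.0645]
tool_rot: [-0.002, 1.569, -0.002]
contact_force: [-8.2, 0.4, 15.2]
opening: -0.0001
```

It stopped at fingertip height 47.5 mm, exactly the level lever's top, at 15 N. One slightly firmer press, then rise.

step_arm(
  moves=[
    [[0.1, 0, 0], [0, 0, 0], 0],
    [[0.2, 0, 0], [0, 0, 0], 0],
    [[0.3, 0, 0], [0, 0, 0], 0],
    [[0.4, 0, 0], [0, 0, 0], 0],
    [[0.4, 0, 0], [0, 0, 0], 0],
    [[0.4, 0, 0], [0, 0, 0], 0],
    [[0.4, 0, 0], [0, 0, 0], 0],
    [[0.4, 0, 0], [0, 0, 0], 0],
    [[0.4, 0, 0], [0, 0, 0], 0],
    [[0.4, 0, 0], [0, 0, 0], 0],
  ],
)

```text
t: 23.2
tool_pos: [0.5309, 0.0077, 0.0643]
tool_rot: [-0.003, 1.57, -0.002]
contact_force: [-13.2, 1.1, 25.1]
opening: 0.0002
```

step_arm(
  moves=[
    [[-1, 0, 0], [0, 0, 0], 0],
    [[-3, 0, 0], [0, 0, 0], 0],
    [[-6, 0, 0], [0, 0, 0], 0],
    [[-9, 0, 0], [0, 0, 0], 0],
    [[-12, 0, -2], [0, 0, 0], 0],
    [[-14, 0, -5], [0, 0, 0], 0],
    [[-16, 0, -8], [0, 0, 0], 0],
    [[-16, 0, -11], [0, 0, 0], 0],
    [[-16, 0, -14], [0, 0, 0], 0],
    [[-16, 0, -14], [0, 0, 0], 0],
  ],
)

```text
t: 24.03
tool_pos: [0.3877, 0.0085, 0.2237]
tool_rot: [-0.003, 1.569, -0.003]
contact_force: [-0.5, -0.4, -0.9]
opening: 0.0001
```

```bash
python3 - <<'E'
from h import *
S={n:img(n) for n in("scene","top")}
o=ctrl.get_obs();print(o["t"],o["tool_pos"],o["contact_force"])
for n in S:
    r=finder.tip_of(n,"lever_tip")
    if r: print(n,r[0]["conf"],r[0]["at"],atz(S[n],r[0]["at"],.043).round(4))
a=S["scene"]["pixels"];b=S["top"]["pixels"]
cv2.imwrite("pics/p8.png",np.vstack([cv2.resize(a[170:270,220:380],(480,300)),cv2.resize(b[140:240,190:350],(480,300))]))
E
```

```text
24.1333 [0.39062167 0.00821764 0.22414492] [ 0.93339928  0.45961806 -0.3236081 ]
scene 0.67 [256.1, 197.3] [ 4.696e-01 -4.000e-04  4.300e-02]
top 0.53 [302.0, 241.9] [0.4796 0.0059 0.043 ]
```

View pics/p8.png

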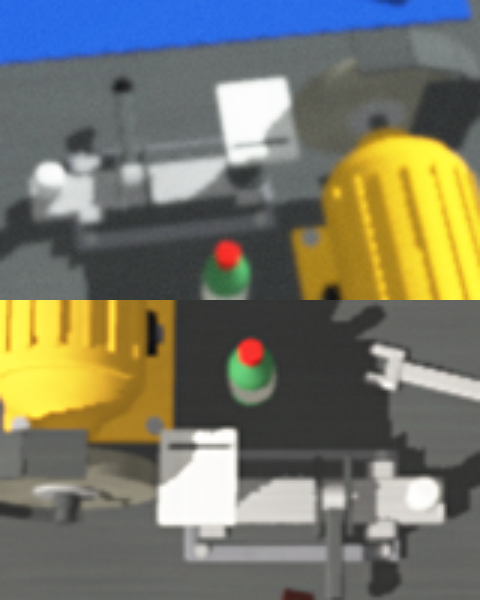

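The lever now lies level: its ball is at x ≈ 0.475, where 0.476 is expected. The platform edge is unmoved since the back-off (top column 242.7 against 242.6), and the bottle and spanner are in place.

```bash
python3 -c "
from station import ctrl
print(ctrl.finish_job())"
```

```text
the job is handed in; nothing more can be done
None
```

I set the rest to the stone, locked it and handed the job in at about 24 s, with no sign of anything else having been disturbed.

- **Finding the stone:** I gripped the knob at 20 N and pushed the rest in about 26 mm. It stopped at tool y = −0.0659 m, where the total force was about 6 N, of which about 3 N is the slide's own drag.
- **Gap:** I backed the rest off 2.1 mm by the measured tool position. The top camera showed a shift of about 0.8 px, roughly 2 mm, in agreement. I did not measure the gap directly; allowing for a little give in the grip, I put it at 1.9 to 2.1 mm.
- **Lock:** I pressed the lever until the fingertips stopped at 47.5 mm, the top of the arm when level. I then pressed to 25 N, and it moved only 0.2 mm further.

**Last checks:** The last pictures put the lever's ball at x = 0.470 m in one camera and 0.480 m in the other, against 0.476 m expected for level. The platform edge had not moved since the back-off. The oil bottle and spanner were in place, and the arm was clear of everything. I did not re-check the other loose things, but the arm never went near them.

**Disagreements:** The network's reports for `rest_edge` and `rest_knob` were now and then far off, so I set them aside. The press on the lever also showed a sideways force of about 13 N, which I did not explain.

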